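# Draw the orange bar into line with a taper drift

## Robot

A 6-joint arm with a two-finger parallel gripper is mounted at the origin on the work surface. World frame = base frame: x ahead of the robot, y to its left, z up, the work surface at z = 0. Lengths are in mm, angles in rad, forces in N, time in s.
With the tool pointing down it reaches from about 300 to 775 mm from the base axis. Payload 14.6 kg.
Tool frame: the origin (TCP) lies between the finger pads; the fingertips stand 8 mm ahead of it and the grasp point (between the pads) lies 11 mm behind it; z points along the fingers, y is the direction in which the jaws open and shut (so a half turn about z gives the same grasp; the last joint's range is limited). The gripper opens to 94 mm and grips with 3 to 60 N. Pads are 16 mm wide; open, the fingers measure 119 mm over their backs; the gripper's body (75 mm by 177 mm) begins 78 mm behind the grasp point.
Start: joints at [1.087, 0.3, 1.521, -0, 1.321, -0.067], TCP at [222.656, 502.905, 213.446] pointing down, gripper open.
Joint ranges: [-3.03, 3.03], [-0.79, 2.21], [0.23, 2.52], [-1.04, 4.18], [0, 3.07], [-2.55, 2.55]. Speed limits (rad/s): [2.22, 2.22, 2.57, 3.14, 3.14, 3.14].

## Interface

Orientations are given as [roll, pitch, yaw] about the fixed x, y, z axes, in that order (R = Rz(yaw) Ry(pitch) Rx(roll)).
In Python, from cell import manip gives the robot as it stands. The module is installed in compiled form; this text tells all that it offers.
- The arm moves only by the tool send_rows, never from a script. Its argument "series" is a list that holds one entry, the list of rows, each a list of 5 numbers: the opening, from 0 (shut) to 1 (fully open), then the shift along the tool's x, y, z in mm, then the turn about the tool's z in degrees. In form: [[[gripper, dx, dy, dz, roll], ...]]. A call has 1 to 10 rows; each row is the pose to reach, as a shift and turn from the pose commanded when the call began, along the tool's axes at that moment; what a row does not reach only later rows make up. A row lasts 1/10 s, in which the tool goes at most 50 mm and 8.59 degrees, less where a joint would pass 70% of its speed; a pose out of reach is approached as far as the arm can. A call with a gripper value outside its range is refused whole. The fingers move at their own pace and stop on an object; "newtons" is the grip in N (left out, the last holds). Time passes only in rows, so rows that repeat a pose let the fingers close. It gives the time, the measured TCP pose, the force and the opening at its end, in the units of the state.
- manip.read_state(): the state, without advancing time (a new reading comes with each control period).
- manip.camera(name): name is "side" or "top" or "wrist"; returns a dict with "img" (384x512x3 uint8, red, green, blue), "vfov" (degrees; the focal length in pixels is half the picture's height over the tangent of half this angle, whatever the lens; pixels are square), "cx", "cy" (the principal point, pixels), "pose" (4x4, takes a point from camera to world coordinates); the wrist camera has in their place "T_tool_cam" (4x4, takes a point from camera to tool coordinates, whose origin is the TCP and whose axes are the flange's). Camera axes: x right, y down, z forward; pixel columns grow to the right and rows downward; lengths in mm; the calibration is good to about 2 mm. The wrist camera is an equidistant fisheye: a pixel r from the principal point sees the ray r / f radians off the axis. A picture is of the moment at which its call begins: read the wrist's pose just before it. There is no depth.
- manip.sign_off(): hands the job in, once; it reports no verdict.
Trained networks look in a picture, given as the dict that the camera call returned (one of the last four; its "shot" number tells which), for a name from the list of things; names that differ only in an ending like _2 or _b are one class to them, and where a whole thing is asked for, a point or a joint stands for the part that bears it (a point fixed in the world has none). Each returns a list of dicts, best first, with "conf" (0 to 1); they miss things now and then, are a little off and sometimes report something else, mostly with a low value. They report only what shows in the picture. A call takes as long as a camera call. They do not tell look-alikes from the thing itself.
- manip.find_in(target, picture): "rect" ([left, top, width, height] in pixels, round what is visible of it).
- manip.silhouettes(target, picture): "pixels" (384x512 bool, what is visible of it) and "rect" ([left, top, width, height] in pixels, round what is visible of it).
The state is a dict: "clock": time; "joints": joint angles; "qd": joint speeds; "effort": joint torques, N m; "eef_pos": TCP position; "eef_rot": TCP orientation; "wrist_force": force on the tool from outside, world axes, zero at the start; "moment": the same for the moment, N m; "finger_gap": finger opening in mm.
Only numpy, scipy, OpenCV 4.12 (cv2) and the standard library are available. Lean on these libraries where they do the work, as an engineer would, in place of code of your own. Each camera call takes 0.05 s, during which the arm holds its last target. There are 200 camera calls.

## Task

Load the orange bar into the welding fixture: slide it along its channel up against the yellow-roller limit switch, then push the tapered drift down through the bar's hole and the fixture's hole until its head sits flat on the bar, so that the holes are pulled into line and the switch is held pressed. Leave the drift in place and do not disturb the other things on the table.

Things in the scene. Friction and masses are not known exactly. Their poses are not given: they have to be found in the camera images.
- fixture: Fixed aluminium fixture: a raised channel along its y axis. Origin on the table right below its drift hole. Channel floor 60 mm wide, top at z = 70 mm, y = -130 to +60 mm; dark side rails (x = +-19.5 to +-27.5, top z = 80 mm) guide the bar with 1.5 mm play each side. Black switch case at x = 30 to 75, y = 43 to 77, top z = 72 mm; lever pivot beside it to z = 82 mm.
- base_hole (a point): Centre of the round hole (18 mm diameter, 16 mm deep, open below) in the channel floor, at the floor's top face, 70 mm above the table. Axes as the fixture.
- bar: Loose orange bar in the channel, 36 wide, 190 long, 16 mm thick, 0.25 kg. Origin at its underside in the middle of its 18 mm through hole; its y axis runs along the channel, y = -150 (rear) to +40 mm (front, at the switch). Upright flange at the rear, 36 wide, 10 thick, up to z = 52 mm. Starts with its hole 30 to 55 mm short of the fixture's hole; slide it to the fixture's +y.
- bar_hole (a point): Centre of the bar's hole at the bar's top face (86 mm above the table when the bar lies in the channel).
- bar_flange (a point): Middle of the rear face of the bar's upright flange, 34 mm above the bar's underside: the place to push the bar towards the switch.
- switch_lever (a joint): Spring lever with a yellow roller across the front end of the channel. 0 = free, grows as the bar's front pushes it, stops at 0.30 rad. First touched when the bar's hole is about 5 mm short of the fixture's; about 0.14 rad with the holes in line. The spring pushes back with 2 to 4 N and slides the bar back when it is let go, so the holes then stay some 3 to 7 mm out of line.
- switch_roller (a point): Centre of the yellow roller (12 mm diameter, 12 mm tall, axis vertical) at the end of the lever.
- drift: Steel drift, 0.18 kg, in its stand. Origin at the centre of its small end, z up to the head. Slippery round taper, 5 to 17.2 mm diameter over the first 45 mm, shank to 79 mm, dark 24 mm square head, sides along x and y, 79 to 117 mm, flat top. Home, the head rests on the bar, tip 7 mm above the table. It wedges with the head 30 to 45 mm above the bar; 5 to 20 N push it on; if it leans, it jams.
- drift_head (a point): Centre of the flat top of the drift's head.
- drift_tip (a point): Centre of the drift's small end.
- stand: Fixed blue block, 66 x 66 mm, 85 mm high, on a 90 x 90 mm foot plate; the drift stands in its hole, head resting on the block (head top 123 mm above the table). Origin at the centre of its underside.
- parts_bin: Red open bin, 100 x 100 x 50 mm, fixed; leave alone. Origin at the centre of its underside.
- wrench: Loose wrench lying on the table; leave alone.
- screwdriver: Loose screwdriver with a yellow handle lying on the table; leave alone.
- offcut: Loose offcut of orange bar, 120 x 36 x 16 mm; leave alone.
- weight: Loose brass cylinder, 60 mm diameter, 40 mm high; leave alone.
- spray: Loose blue can, 60 mm diameter, 160 mm high; leave alone.
There are look-alikes about, which are no part of the job. Of the things that look like the drift, the smaller one is meant.

How it is judged:
By the outcome, as a careful person would: the job done as asked, in the order asked, and still so for the second after the job is handed in, with the robot touching nothing.
It also fails if it takes over 64 s, if anything falls off the work surface, if the arm or the gripper's body presses on something with over 40 N, if the wrist force passes 120 N, or if a joint passes its speed limit or range.

## Working session

There is one attempt and no reset: what is moved stays moved. The work goes in short steps, Python scripts to look and compute and a tool call to move; the robot and the scene stay as the last step left them, time stands still between calls to the robot, and variables do not carry over. Pictures are saved under pics/ and viewed, about 8 in all and at most 12, crops included, and the job is handed in when it is done.

Besides the shell and the picture viewer there is one more tool, called after "Call:" in YAML: its name, and indented under it one key for each argument. send_rows: Moves the arm, as the interface text tells. Its arguments: {"type":"object","properties":{"series":{"type":"array"},"newtons":{"type":"number"}},"required":["series"]}

```bash
mkdir -p pics; cat > h.py <<'E'
import numpy as np, cv2
from cell import manip
from scipy.spatial.transform import Rotation as R
def tool():
    s=manip.read_state(); T=np.eye(4); T[:3,:3]=R.from_euler('xyz',s['eef_rot']).as_matrix(); T[:3,3]=s['eef_pos']; return T,s
def f(c): return 192/np.tan(np.radians(c['vfov'])/2)
def ray(c,u,v,P=None):
    d=np.array([(u-c['cx'])/f(c),(v-c['cy'])/f(c),1.])
    if P is None: P=c['pose']
    else:
        r=np.hypot(d[0],d[1]); d=np.array([d[0]/r*np.sin(r),d[1]/r*np.sin(r),np.cos(r)]) if r>1e-9 else np.array([0,0,1.])
    return P[:3,3],P[:3,:3]@d
def atz(c,u,v,z,P=None):
    o,d=ray(c,u,v,P); return o+d*(z-o[2])/d[2]
def proj(c,p,P=None):
    w=P is not None
    Q=np.linalg.inv(P if w else c['pose']); q=Q[:3,:3]@np.asarray(p,float)+Q[:3,3]
    if w:
        n=np.hypot(q[0],q[1]); a=np.arctan2(n,q[2]); x,y=q[0]/n*a,q[1]/n*a
    else: x,y=q[0]/q[2],q[1]/q[2]
    return np.array([c['cx']+f(c)*x,c['cy']+f(c)*y])
def wrist():
    T,s=tool(); c=manip.camera('wrist'); return c,T@c['T_tool_cam'],s
def save(c,n): cv2.imwrite(f'pics/{n}.png',c['img'][:,:,::-1])
E
python3 - <<'E'
from h import *
np.set_printoptions(precision=1,suppress=True)
print(manip.read_state())
a=manip.camera('top');b=manip.camera('side')
cv2.imwrite('pics/a.png',np.vstack([a['img'],b['img']])[:,:,::-1][:,:])
im=np.hstack([a['img'],b['img']])[:,:,::-1]; 
save(a,'top');save(b,'side')
print(a['pose'],a['vfov'],b['pose'],b['vfov'])
for n in ['fixture','bar','drift','drift_head','switch_roller','stand','bar_hole','base_hole','bar_flange','parts_bin','wrench','spray','weight','offcut','screwdriver']:
  for c,k in((a,'top'),(b,'side')):
    for r in manip.find_in(n,c)[:3]:
      l,t,w,h=r['rect']; print(n,k,np.round(r['rect']),round(r['conf'],2), atz(c,l+w/2,t+h/2,80)[:2] if k=='top' else '')
E
```

```text
{'clock': 0.0, 'joints': array([ 1.1,  0.3,  1.5,  0. ,  1.3, -0.1]), 'qd': array([-0.,  0., -0.,  0., -0., -0.]), 'effort': array([  0. , -53.2, -35.3,   0.1,   0. ,  -0. ]), 'eef_pos': array([222.5, 502.7, 212.9]), 'eef_rot': array([-3.1, -0. ,  2.7]), 'wrist_force': array([0.7, 0.1, 1. ]), 'moment': array([ 0., -0.,  0.]), 'finger_gap': 93.75843971706307}
[[  -0.    -1.     0.2  335. ]
 [  -1.     0.    -0.   -36.9]
 [  -0.    -0.2   -1.  1290.5]
 [   0.     0.     0.     1. ]] 48.438073188022464 [[   0.8   -0.3    0.5  -25.2]
 [  -0.5   -0.5    0.7 -974.1]
 [   0.    -0.8   -0.5  786.4]
 [   0.     0.     0.     1. ]] 47.56951608235623
fixture top [226. 188.  70.  63.] 0.6 [530.9 -37.3]
fixture side [214. 182.  45.  66.] 0.95 
bar top [250. 217.  72.  28.] 0.91 [ 494.9 -109.9]
bar side [228. 197.  29.  44.] 0.6 
drift top [ 72. 234.  32.  22.] 0.71 [474.  451.1]
drift top [341. 214.  43.  40.] 0.64 [ 480.7 -325.5]
drift top [126. 243.  12.  10.] 0.56 [462.1 328.6]
drift side [231. 199.  27.  46.] 0.61 
drift side [153. 125.  10.  34.] 0.52 
drift side [169. 150.   4.  12.] 0.49 

[... 754 characters left out ...]
h top [259. 124.  12.  42.] 0.6 [755.1 -58.6]
wrench top [253. 218.  69.  28.] 0.21 [ 493.4 -113.9]
wrench side [285. 195.  44.  17.] 0.55 
spray top [419. 248.  40.  24.] 0.75 [ 400.7 -535. ]
spray top [251. 221.  70.  23.] 0.6 [ 491.8 -109.5]
spray side [290. 293.  34.  74.] 0.83 
spray side [217. 186.  46.  62.] 0.61 
spray side [157. 156.  30.  32.] 0.24 
weight top [175. 153.  22.  16.] 0.82 [712.7 177.5]
weight top [229. 195.  68.  57.] 0.28 [518.8 -44.3]
weight side [247. 166.  15.  13.] 0.64 
offcut top [370. 153.  33.  29.] 0.95 [ 674.  -414.1]
offcut side [352. 271.  44.  24.] 0.94 
screwdriver top [122. 188.  34.  20.] 0.88 [607.8 312.6]
screwdriver side [200. 161.  23.   8.] 0.74
```

View pics/top.png

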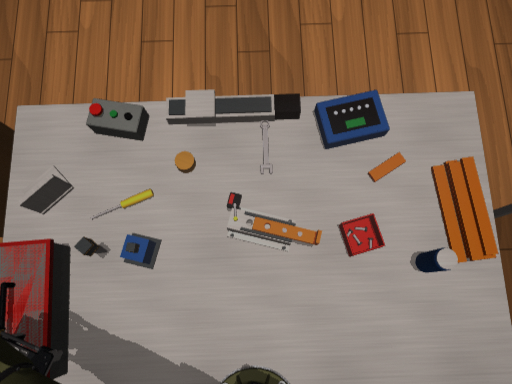

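View pics/side.png

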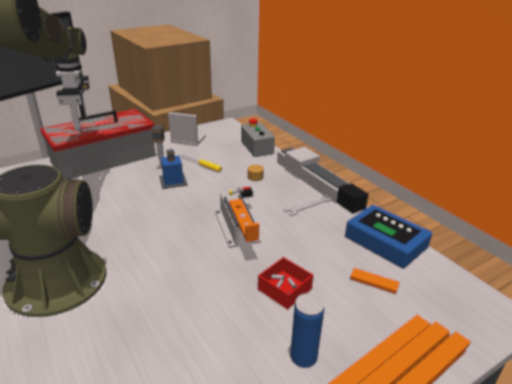

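The top view shows the fixture with its bar around (275,232): switch at (234,200), roller at (236,215), flange at (318,237). The stand with the small drift is at (139,249), and the larger look-alike is at (92,246). The bin is at (361,235). The side view agrees. Next I'll go up over the stand and look with the wrist camera.

```bash
python3 - <<'E'
from h import *
np.set_printoptions(precision=2,suppress=True)
T,s=tool(); print(T); c=manip.camera('wrist'); print(c['T_tool_cam'],c['vfov'],c['cx'],c['cy'])
C=T@c['T_tool_cam']; print(C[:3,3],C[:3,2])
for p in [(455,305,330),(500,-60,330)]: print(p, np.linalg.inv(T)@np.r_[p,1])
E
```

```text
[[ -0.91   0.4    0.   222.66]
 [  0.4    0.91   0.   502.92]
 [  0.     0.    -1.   213.47]
 [  0.     0.     0.     1.  ]]
[[   0.     -0.97   -0.23   66.2 ]
 [   1.      0.      0.     -0.44]
 [   0.     -0.23    0.97 -172.03]
 [   0.      0.      0.      1.  ]] 65.70646984690485 259.005399096438 195.768616305306
[161.94 529.3  385.5 ] [ 0.21 -0.09 -0.97]
(455, 305, 330) [-292.57  -86.91 -116.53    1.  ]
(500, -60, 330) [-481.49 -402.44 -116.56    1.  ]
```

Call:
send_rows:
  series:
    - [[1,-30,-10,-50,0],[1,-75,-22,-90,0],[1,-120,-36,-100,0],[1,-165,-50,-100,0],[1,-210,-64,-100,0],[1,-250,-76,-100,0],[1,-280,-84,-100,0],[1,-292,-87,-100,0],[1,-292,-87,-100,0],[1,-292,-87,-100,0]]

```text
clock: 2.65
eef_pos: [453.7, 305.9, 313.4]
eef_rot: [3.142, -0.0, 2.725]
wrist_force: [-1.2, 0.7, -0.5]
finger_gap: 94.2
```

```bash
python3 - <<'E'
from h import *
np.set_printoptions(precision=1,suppress=True)
c,P,s=wrist(); print(s['eef_pos'],s['eef_rot'],s['joints'],s['clock']); save(c,'w1')
for n in ['drift','drift_head','stand']:
    for r in manip.silhouettes(n,c)[:3]:
        m=r['pixels']; v,u=np.nonzero(m); (cx,cy),wh,an=cv2.minAreaRect(np.c_[u,v].astype(np.float32))
        print(n,round(r['conf'],2),np.round(r['rect']),(u.mean(),v.mean()),'mar',cx,cy,wh,an,atz(c,u.mean(),v.mean(),123,P))
E
```

```text
[453.7 305.9 313.4] [ 3.1 -0.   2.7] [ 0.5  0.2  1.4  0.   1.5 -0.6] 2.65
drift 0.68 [262. 168.  24.  24.] (np.float64(272.9929742388759), np.float64(178.45433255269322)) mar 273.3730773925781 178.53460693359375 (22.97891616821289, 19.55838966369629) 74.74488067626953 [458.7 322.2 123. ]
drift 0.57 [307. 132. 100.  27.] (np.float64(365.75727513227514), np.float64(145.37698412698413)) mar 356.0 144.0 (22.0, 98.0) 90.0 [466.4 448.  123. ]
drift 0.56 [250. 308.  29.  25.] (np.float64(262.9681603773585), np.float64(323.21462264150944)) mar 263.5 322.5 (29.0, 31.0) 90.0 [654.  223.6 123. ]
drift_head 0.76 [263. 166.  23.  26.] (np.float64(273.20305676855895), np.float64(178.92576419213975)) mar 273.2353210449219 178.94119262695312 (23.768489837646484, 19.402849197387695) 75.96376037597656 [459.4 322.2 123. ]
drift_head 0.75 [307. 132. 102.  22.] (np.float64(366.87035786630656), np.float64(145.27819041188386)) mar 356.5 144.0 (22.0, 99.0) 90.0 [466.9 449.5 123. ]
stand 0.85 [240. 138.  59.  64.] (np.float64(270.130637079456), np.float64(168.00930565497495)) mar 270.3299865722656 169.80999755859375 (59.679805755615234, 56.1442756652832) 81.8698959350586 [445.3 324.1 123. ]
stand 0.62 [290. 190.  88.  82.] (np.float64(321.02138364779876), np.float64(242.93333333333334)) mar 337.18804931640625 228.2935791015625 (14.992354393005371, 113.29936218261719) 46.73570251464844 [564.5 347.1 123. ]
```

View pics/w1.png

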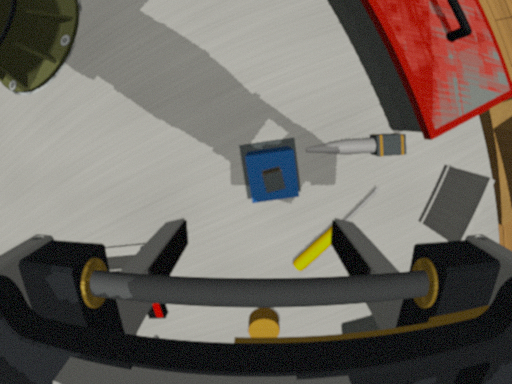

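The wrist view shows the small drift's head at (273,178) in the blue stand, and the look-alike lying at (355,145). Next stop is the fixture.

Call:
send_rows:
  series:
    - [[1,-22,-35,0,-2],[1,-46,-72,0,-4],[1,-70,-110,0,-6],[1,-94,-148,0,-8],[1,-118,-186,0,-10],[1,-142,-224,0,-12],[1,-166,-262,0,-14],[1,-188,-297,10,-14],[1,-203,-321,20,-14],[1,-203,-321,30,-14]]

```text
clock: 3.85
eef_pos: [510.2, -72.6, 282.9]
eef_rot: [-3.141, -0.0, 2.967]
wrist_force: [-0.3, 0.6, 0.3]
finger_gap: 93.8
```

```bash
python3 - <<'E'
from h import *
np.set_printoptions(precision=1,suppress=True)
c,P,s=wrist(); print(s['eef_pos'],s['eef_rot'],s['joints'],s['clock']); save(c,'w2')
for n,z in [('bar',86),('bar_hole',86),('bar_flange',100),('switch_roller',76),('fixture',70)]:
    for r in manip.silhouettes(n,c)[:2]:
        m=r['pixels']; v,u=np.nonzero(m)
        print(n,round(r['conf'],2),np.round(r['rect']),np.array([u.mean(),v.mean()]),atz(c,u.mean(),v.mean(),z,P))
cv2.imwrite('pics/w2c.png',cv2.resize(c['img'][100:300,100:420,::-1],None,fx=2.5,fy=2.5,interpolation=cv2.INTER_CUBIC))
E
```

```text
[510.2 -72.6 282.9] [-3.1 -0.   3. ] [-0.2  0.2  1.5 -0.   1.5 -1.6] 3.85
bar_hole 0.69 [150. 154. 160.  42.] [226.6 173.7] [ 496.1 -112.3   86. ]
bar_hole 0.3 [340. 182.  10.  31.] [345.4 194.1] [548.7  35.   86. ]
bar_flange 0.71 [146. 156. 162.  42.] [226.2 173.6] [ 493.9 -110.7  100. ]
switch_roller 0.43 [339. 178.   9.  34.] [345.3 193.7] [551.   37.5  76. ]
```

View pics/w2c.png

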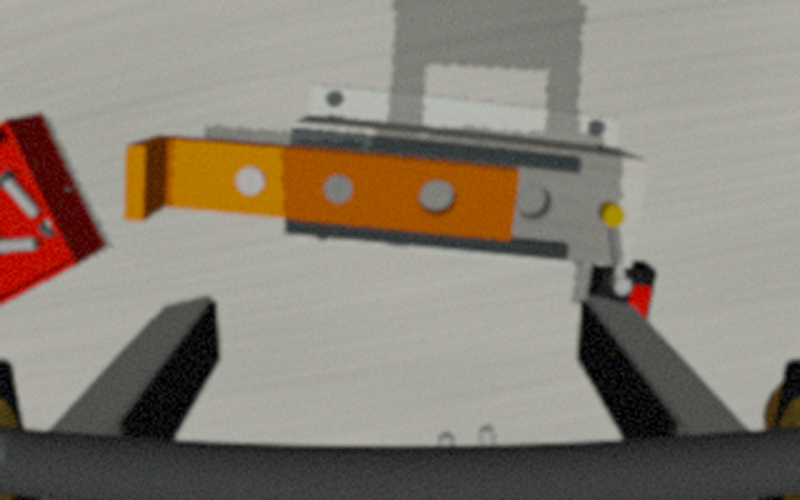

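```bash
python3 - <<'E'
from h import *
np.set_printoptions(precision=1,suppress=True)
c,P,s=wrist()
q=lambda x,y,z: atz(c,100+x/2.5,100+y/2.5,z,P)[:2]
bh=q(437,196,86);fh=q(533,201,70);fr=q(515,205,86);ro=q(612,214,76);fl=q(137,181,122)
h2=q(338,189,86);h3=q(250,180,86)
print('barhole',bh,'fixhole',fh,'front',fr,'roller',ro,'flange top rear',q(127,182,122),q(147,178,122),'h',h2,h3)
d=fr-h3; print('bar dir deg',np.degrees(np.arctan2(d[1],d[0]))-90, 'hole gap',fh-bh,np.linalg.norm(fh-bh),'front-hole',np.linalg.norm(fr-bh),fr-bh)
# rails: corners
for x,y in [(292,130),(580,158),(287,232),(566,256)]: print('rail',q(x,y,80))
T,s=tool(); print(T)
E
```

```text
barhole [513.  -50.2] fixhole [527.2   0.5] front [524.3 -11.5] roller [539.9  41.7] flange top rear [ 474.  -194.3] [ 474.1 -183.7] h [501.  -98.9] [ 488.5 -142.6]
bar dir deg -15.263100756957499 hole gap [14.1 50.7] 52.632565551568995 front-hole 40.3064697811566 [11.2 38.7]
rail [ 467.8 -117.2]
rail [506.5  26.8]
rail [ 519.6 -130.2]
rail [557.5  12.9]
[[ -1.    0.2   0.  510.3]
 [  0.2   1.   -0.  -69.5]
 [ -0.    0.   -1.  284.1]
 [  0.    0.    0.    1. ]]
```

Crop seen: the bar's three holes are at (250,180), (338,189) and (437,196). The front one is 40 mm from the bar's front, so it is the bar hole. The fixture hole is at (533,201), the roller at (612,214) and the flange at (137,181). The fixture yaw is about -15.1°, with 52 mm left to slide. I'll go behind the flange with the fingers closed.

Call:
send_rows:
  newtons: 20
  series:
    - [[0,4,-40,0,1],[0,8,-80,0,2],[0,12,-120,10,3],[0,16,-155,40,4],[0,17,-165,80,5.1],[0,17,-165,120,5.1],[0,17,-165,155,5.1],[0,17,-165,175,5.1],[0,17,-165,181,5.1],[0,17,-165,181,5.1]]

```text
clock: 5.2
eef_pos: [465.3, -229.9, 102.6]
eef_rot: [3.142, -0.0, 2.881]
wrist_force: [-0.2, 0.2, 0.3]
finger_gap: 17.4
```

```bash
python3 - <<'E'
from h import *
T,s=tool(); print(T.round(3),s['finger_gap'],s['clock'],s['wrist_force'])
print('face at fixture y', (T[:2,3]-[527.2,.5])@[.2605,.9655]+12.5,'x',(T[:2,3]-[527.2,.5])@[.9655,-.2605])
E
```

```text
[[-9.66000e-01  2.58000e-01 -0.00000e+00  4.65303e+02]
 [ 2.58000e-01  9.66000e-01  0.00000e+00 -2.29863e+02]
 [ 0.00000e+00  0.00000e+00 -1.00000e+00  1.02626e+02]
 [ 0.00000e+00  0.00000e+00  0.00000e+00  1.00000e+00]] 17.407645828594063 5.2 [-0.2112257   0.23787401  0.2800638 ]
face at fixture y -226.04020628338122 x 0.24775218334180238
```

Call:
send_rows:
  series:
    - [[0,0,2,0,0],[0,0,6,0,0],[0,0,10,0,0],[0,0,15,0,0],[0,0,20,0,0],[0,0,26,0,0],[0,0,32,0,0],[0,0,38,0,0],[0,0,44,0,0],[0,0,50,0,0]]

```text
clock: 6.2
eef_pos: [478.2, -181.6, 102.7]
eef_rot: [-3.141, 0.001, 2.88]
wrist_force: [-0.7, -5.7, 4.4]
finger_gap: 0.7
```

Call:
send_rows:
  series:
    - [[0,0,4,0,0],[0,0,8,0,0],[0,0,12,0,0],[0,0,15,0,0],[0,0,18,0,0],[0,0,20,0,0],[0,0,22,0,0],[0,0,24,0,0],[0,0,26,0,0],[0,0,26,0,0]]

```text
clock: 7.2
eef_pos: [484.8, -157.1, 102.5]
eef_rot: [-3.141, 0.0, 2.88]
wrist_force: [-1.7, -8.1, 4.2]
finger_gap: 0.3
```

```bash
python3 - <<'E'
from h import *
T,s=tool(); print(T[:3,3],s['finger_gap'],s['clock'],s['wrist_force'])
print('face at fixture y', (T[:2,3]-[527.2,.5])@[.2605,.9655]+12.5,'x',(T[:2,3]-[527.2,.5])@[.9655,-.2605])
c,P,s=wrist(); 
cv2.imwrite('pics/w3.png',cv2.resize(c['img'][100:300,190:510,::-1],None,fx=2.5,fy=2.5,interpolation=cv2.INTER_CUBIC))
E
```

```text
[ 484.7588278  -157.09681385  102.52912747] 0.3103923058722395 7.2 [-1.7372258  -8.14480946  4.19506205]
face at fixture y -150.71564913438172 x 0.07701824729956996
```

View pics/w3.png

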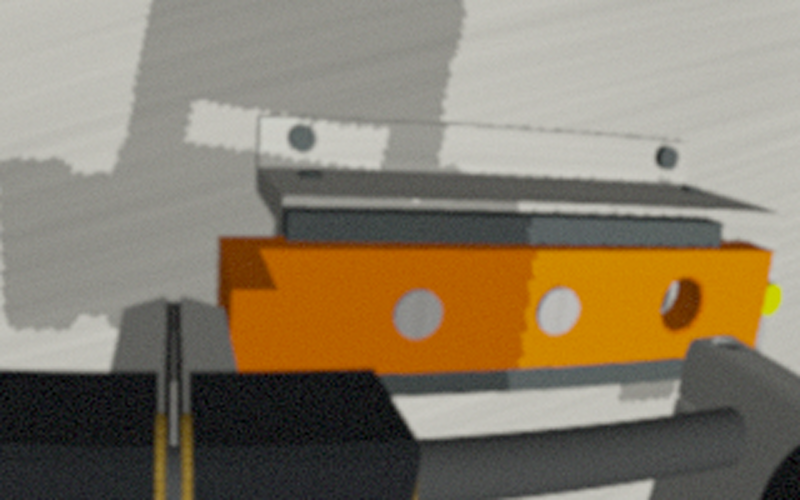

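The bar now lies against the roller, seen at (770,298). The bar hole at (680,303) shows the fixture hole beneath it, and the push force has risen by about 2.5 N. I'll back off, rise and look from above.

Call:
send_rows:
  series:
    - [[0,0,-3,0,0],[0,0,-8,0,0],[0,0,-20,0,0],[0,0,-25,-30,0],[0,0,-25,-75,0],[0.6,0,-20,-120,0],[0.6,-20,15,-160,0],[0.6,-40,55,-190,0],[0.6,-45,95,-195,0],[0.6,-45,110,-195,0]]

```text
clock: 8.25
eef_pos: [558.1, -59.7, 298.8]
eef_rot: [3.141, 0.002, 2.882]
wrist_force: [0.2, -0.7, -1.8]
finger_gap: 37.0
```

Call:
send_rows:
  series:
    - [[0.6,0,0,0,0],[0.6,0,0,0,0]]

```text
clock: 8.45
eef_pos: [556.1, -62.9, 296.7]
eef_rot: [-3.141, -0.001, 2.88]
wrist_force: [-0.5, -0.5, 0.0]
finger_gap: 52.8
```

```bash
python3 - <<'E'
from h import *
T,s=tool(); print(T[:3,3],s['finger_gap'],s['clock'],s['wrist_force'])
c,P,s=wrist(); 
cv2.imwrite('pics/w4.png',cv2.resize(c['img'][120:280,170:430,::-1],None,fx=3,fy=3,interpolation=cv2.INTER_CUBIC))
np.savez('w4.npz',P=P)
E
```

```text
[556.13173973 -62.94307073 296.72380521] 52.83627752436569 8.45 [-0.54176866 -0.50560879  0.00291982]
```

View pics/w4.png

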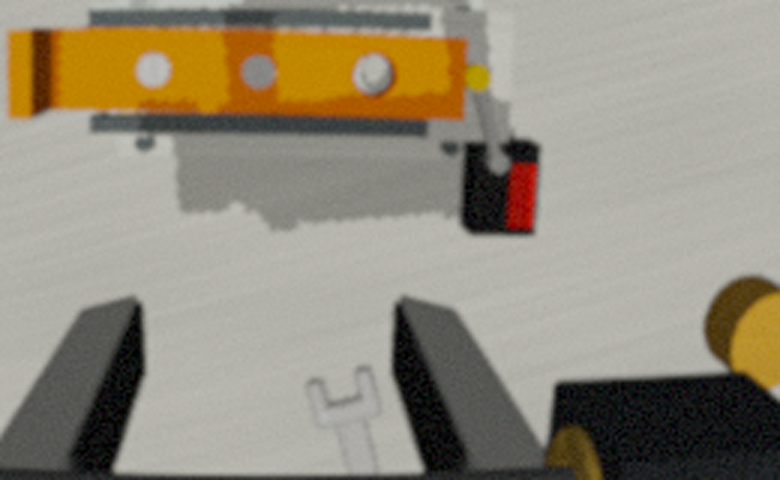

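```bash
python3 - <<'E'
from h import *
np.set_printoptions(precision=1,suppress=True)
c,P,s=wrist()
q=lambda x,y,z: atz(c,170+x/3,120+y/3,z,P)[:2]
bh=q(375,73,86); h2=q(258,72,86);h3=q(153,70,86)
y=np.array([.2605,.9655]);x=np.array([.9655,-.2605]);f0=np.array([527.2,.5])
for n,p in(('bh',bh),('h2',h2),('h3',h3),('front',q(466,78,86)),('rear',q(20,75,122)),('roller',q(478,77,76))): print(n,p,'fix xy',(p-f0)@x,(p-f0)@y)
T,s=tool()
print(np.linalg.inv(T)@np.array([459,322,300,1]))
E
```

```text
bh [525.9  -7.8] fix xy 0.8721158090711107 -8.354775376610027
h2 [512.8 -56.3] fix xy 0.8693883473804966 -58.642732749828454
h3 [499.9 -99.7] fix xy -0.26406182939339473 -103.82316883989918
front [537.6  30.7] fix xy 2.1842590923929226 31.825789583469618
rear [ 486.  -146.9] fix xy -1.4277166755289628 -153.0417496938403
roller [539.6  38.2] fix xy 2.201732646743414 39.62371396161814
[193.9 347.   -2.9   1. ]
```

The bar rests on the roller and the bar hole at (375,73) is about 6 mm short, as expected. Going to the drift.

Call:
send_rows:
  series:
    - [[0.7,15,28,0,0],[0.7,34,62,0,0],[0.7,55,98,0,0],[0.7,76,135,0,0],[0.7,97,172,0,0],[0.7,118,210,0,0],[0.7,139,248,0,0],[0.7,160,285,10,0],[0.7,180,321,25,0],[0.7,194,347,40,0]]

```text
clock: 9.55
eef_pos: [458.5, 324.2, 256.9]
eef_rot: [3.141, 0.0, 2.88]
wrist_force: [0.7, 0.6, -0.2]
finger_gap: 65.7
```

Call:
send_rows:
  series:
    - [[0.7,0,0,0,0],[0.7,0,0,0,0],[0.7,0,0,0,0]]

```text
clock: 9.85
eef_pos: [459.6, 322.0, 258.0]
eef_rot: [3.141, 0.001, 2.879]
wrist_force: [-0.3, 0.4, 0.1]
finger_gap: 65.7
```

```bash
python3 - <<'E'
from h import *
np.set_printoptions(precision=1,suppress=True)
T,s=tool(); print(T[:3,3],s['eef_rot'],s['finger_gap'],s['clock'])
c,P,s=wrist()
for r in manip.silhouettes('drift_head',c)[:2]:
    v,u=np.nonzero(r['pixels']); print(round(r['conf'],2),r['rect'],u.mean(),v.mean(),cv2.minAreaRect(np.c_[u,v].astype(np.float32)),atz(c,u.mean(),v.mean(),118,P))
cv2.imwrite('pics/w5.png',cv2.resize(c['img'][110:230,190:350,::-1],None,fx=5,fy=5,interpolation=cv2.INTER_CUBIC))
E
```

```text
[459.6 322.  258. ] [3.1 0.  2.9] 65.67111105364467 9.85
0.74 [303.6, 151.5, 112.8, 27.2] 370.62621885157097 164.94366197183098 ((358.86151123046875, 163.10769653320312), (110.1428451538086, 25.55115509033203), 7.125016689300537) [465.5 448.  118. ]
```

View pics/w5.png

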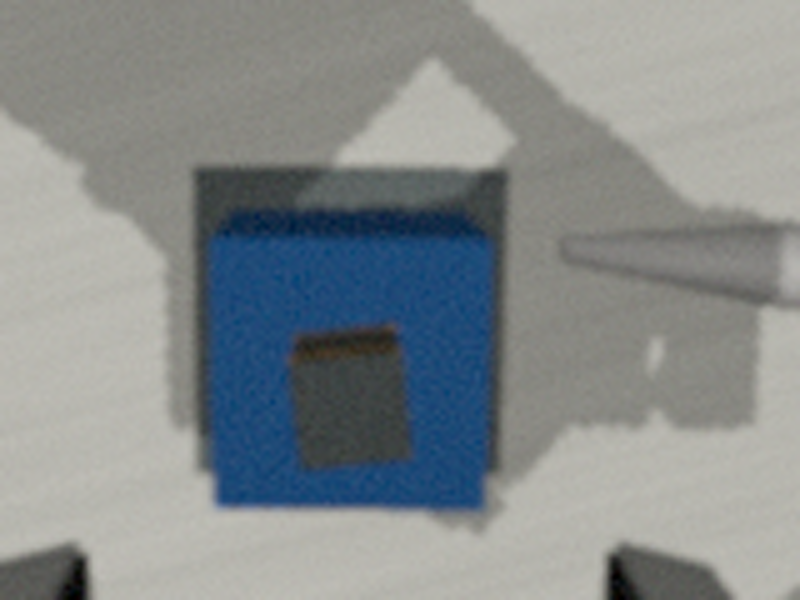

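```bash
python3 - <<'E'
from h import *
np.set_printoptions(precision=1,suppress=True)
c,P,s=wrist(); T,s=tool()
Q=np.array([atz(c,190+x/5,110+y/5,123,P) for x,y in [(293,360),(402,350),(412,458),(303,468)]])
print(Q,np.linalg.norm(np.diff(Q,axis=0),axis=1)); m=Q.mean(0); print(m)
t=(np.linalg.inv(T)@np.c_[Q,np.ones(4)].T).T; print(t, t.mean(0)); e=t[1]-t[0]; print('angle vs tool y (roll)',-np.degrees(np.arctan2(e[0],e[1])))
e=t[2]-t[1]; print(np.degrees(np.arctan2(e[1],-e[0])))
E
```

```text
[[449.  313.2 123. ]
 [452.9 335.9 123. ]
 [476.2 332.  123. ]
 [472.2 309.  123. ]] [23.  23.5 23.4]
[462.6 322.5 123. ]
[[  7.8 -11.6 135.1   1. ]
 [ 10.   11.3 135.1   1. ]
 [-13.4  13.7 135.1   1. ]
 [-15.7  -9.6 135.1   1. ]] [ -2.8   0.9 135.1   1. ]
angle vs tool y (roll) -5.371382955578014
5.736723590154119
```

Call:
send_rows:
  series:
    - [[0.7,-3,1,20,-3],[0.7,-3,1,50,-5.5],[0.7,-3,1,85,-5.5],[0.7,-3,1,115,-5.5],[0.7,-3,1,135,-5.5],[0.7,-3,1,148,-5.5],[0.7,-3,1,155,-5.5],[0.7,-3,1,157,-5.5],[0.7,-3,1,157,-5.5],[0.7,-3,1,157,-5.5]]

```text
clock: 11.0
eef_pos: [462.4, 323.6, 101.4]
eef_rot: [3.141, 0.001, 2.976]
wrist_force: [-0.2, -0.1, 0.1]
finger_gap: 65.8
```

Call:
send_rows:
  newtons: 50
  series:
    - [[0,0,0,0,0],[0,0,0,0,0],[0,0,0,0,0],[0,0,0,0,0],[0,0,0,0,0],[0,0,0,0,0],[0,0,0,0,0],[0,0,0,0,0]]

```text
clock: 11.8
eef_pos: [462.0, 323.3, 100.4]
eef_rot: [-3.141, -0.0, 2.976]
wrist_force: [-0.4, -0.6, 0.5]
finger_gap: 23.9
```

Call:
send_rows:
  series:
    - [[0,0,0,-10,0],[0,0,0,-25,0],[0,0,0,-45,0],[0,0,0,-70,0],[0,0,0,-100,0],[0,0,0,-130,0],[0,0,0,-148,0],[0,0,0,-155,0],[0,0,0,-155,0],[0,0,0,-155,0]]

```text
clock: 12.8
eef_pos: [461.8, 323.2, 254.4]
eef_rot: [-3.141, -0.001, 2.976]
wrist_force: [-0.5, 0.3, -2.0]
finger_gap: 23.7
```

Call:
send_rows:
  series:
    - [[0,-6,-16,0,0],[0,-18,-48,0,1],[0,-31,-83,0,2],[0,-44,-118,0,3],[0,-57,-153,0,4],[0,-70,-188,0,5],[0,-83,-222,0,5.5],[0,-96,-256,0,5.5],[0,-108,-287,0,5.5],[0,-117,-310,0,5.5]]

```text
clock: 13.8
eef_pos: [526.0, -4.4, 254.6]
eef_rot: [-3.141, -0.001, 2.879]
wrist_force: [-0.3, 0.5, -2.5]
finger_gap: 23.7
```

Call:
send_rows:
  series:
    - [[0,0,0,0,0],[0,0,0,0,0],[0,0,0,0,0]]

```text
clock: 14.1
eef_pos: [526.0, -1.3, 255.1]
eef_rot: [-3.142, -0.001, 2.881]
wrist_force: [-0.0, 0.1, -1.8]
finger_gap: 23.6
```

```bash
python3 - <<'E'
from h import *
np.set_printoptions(precision=2,suppress=True)
T,s=tool(); print(T,s['finger_gap'],s['clock'],s['wrist_force'])
c,P,s=wrist(); t=manip.camera('top')
f0=np.array([527.2,.5,70])
cv2.imwrite('pics/w6.png',cv2.resize(c['img'][130:250,180:340,::-1],None,fx=5,fy=5,interpolation=cv2.INTER_CUBIC))
for n,p in (('hole70',f0),('barhole86',f0+[-1.3,-4.8,16]),('tcp',T[:3,3]),('tip',T[:3,3]-[0,0,95]),('headtop',T[:3,3]+[0,0,22])): u=proj(c,p,P); print(n,u,(u-[180,130])*5)
E
```

```text
[[ -0.97   0.26  -0.   526.03]
 [  0.26   0.97   0.    -1.26]
 [  0.    -0.    -1.   255.08]
 [  0.     0.     0.     1.  ]] 23.565199779729834 14.1 [-0.01  0.06 -1.82]
hole70 [261.07 181.45] [405.33 257.26]
barhole86 [256.9  183.95] [384.51 269.75]
tcp [259.79 235.58] [398.94 527.89]
tip [259.55 198.64] [397.74 343.22]
headtop [259.88 249.9 ] [399.41 599.48]
```

View pics/w6.png

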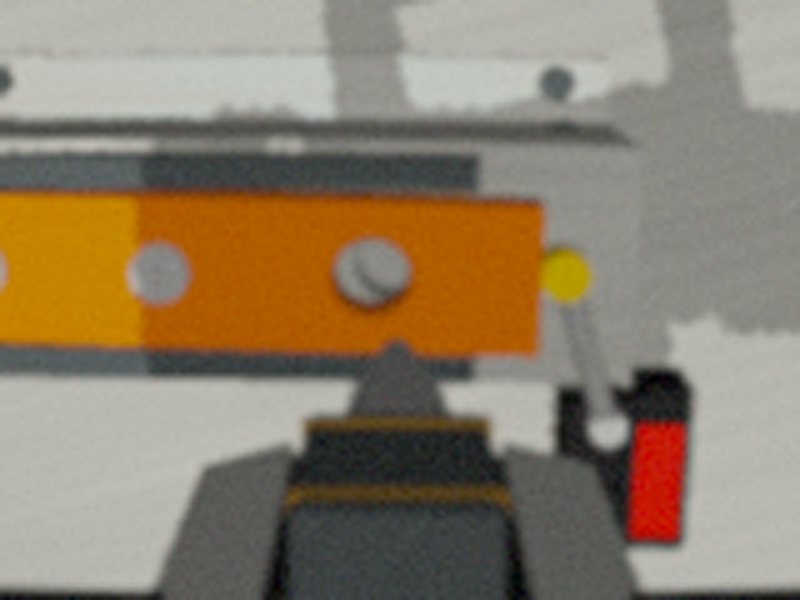

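The tip at (397,343) shows where predicted. The bar hole is at (373,273), with the fixture hole's edge seen through it, offset towards the switch. I'll lower the tip to just above the bar and check.

Call:
send_rows:
  series:
    - [[0,0,-0.5,10,0],[0,0,-1.5,25,0],[0,0,-1.5,40,0],[0,0,-1.5,53,0],[0,0,-1.5,62,0],[0,0,-1.5,67,0],[0,0,-1.5,68,0],[0,0,-1.5,68,0],[0,0,-1.5,68,0]]

```text
clock: 15.1
eef_pos: [526.2, -3.1, 188.0]
eef_rot: [3.141, 0.001, 2.88]
wrist_force: [0.2, 0.2, -1.2]
finger_gap: 23.7
```

```bash
python3 - <<'E'
from h import *
np.set_printoptions(precision=2,suppress=True)
T,s=tool(); print(T,s['finger_gap'],s['clock'],s['wrist_force'])
c,P,s=wrist()
f0=np.array([527.2,.5,70])
cv2.imwrite('pics/w7.png',cv2.resize(c['img'][140:260,180:340,::-1],None,fx=5,fy=5,interpolation=cv2.INTER_CUBIC))
for n,p in (('hole70',f0),('hole86',f0+[0,0,16]),('barhole86',f0+[-1.8,-6.8,16]),('tip',T[:3,3]-[0,0,95])): u=proj(c,p,P); print(n,u,(u-[180,140])*5)
E
```

```text
[[ -0.97   0.26   0.   526.23]
 [  0.26   0.97  -0.    -3.12]
 [ -0.     0.    -1.   187.96]
 [  0.     0.     0.     1.  ]] 23.68945986659513 15.1 [ 0.25  0.15 -1.22]
hole70 [263.23 192.95] [416.15 264.73]
hole86 [263.46 196.71] [417.32 283.57]
barhole86 [256.04 196.73] [380.22 283.64]
tip [259.52 198.48] [397.61 292.42]
```

View pics/w7.png

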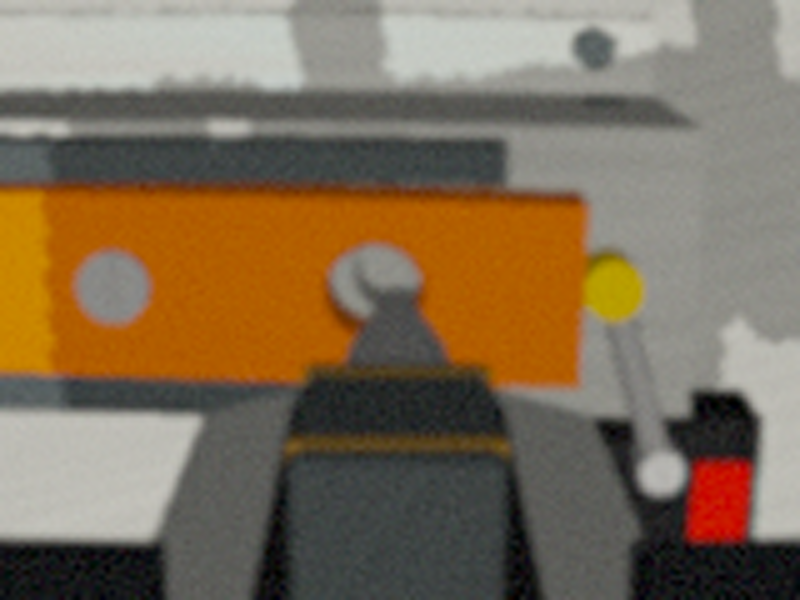

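The tip at (397,292) is over the overlap of the bar hole (centre 376,285) and the fixture hole, whose left edge is at x≈360. Descending in steps and watching the force.

Call:
send_rows:
  series:
    - [[0,0,0,5,0],[0,0,0,10,0],[0,0,0,15,0],[0,0,0,20,0],[0,0,0,24,0],[0,0,0.5,28,0],[0,0,1,31,0],[0,0,1,33,0],[0,0,1,33,0]]

```text
clock: 16.05
eef_pos: [526.2, -2.6, 154.1]
eef_rot: [-3.141, -0.0, 2.88]
wrist_force: [0.1, -3.9, -3.1]
finger_gap: 23.6
```

Call:
send_rows:
  series:
    - [[0,0,0.5,2,0],[0,0,0.7,4,0],[0,0,1,6,0],[0,0,1,7,0],[0,0,1,8,0],[0,0,1,8,0]]

```text
clock: 16.65
eef_pos: [526.4, -1.6, 146.4]
eef_rot: [-3.141, 0.0, 2.88]
wrist_force: [-2.1, -5.3, -0.8]
finger_gap: 23.4
```

Call:
send_rows:
  series:
    - [[0,0,0.5,1,0],[0,0,1,2,0],[0,0,1,3,0],[0,0,1,4,0],[0,0,1,4,0]]

```text
clock: 17.15
eef_pos: [526.6, -0.7, 142.4]
eef_rot: [-3.14, -0.0, 2.88]
wrist_force: [-2.2, -4.7, 0.1]
finger_gap: 23.6
```

Call:
send_rows:
  series:
    - [[0,0,0.5,1,0],[0,0,0.5,2,0],[0,0,1,3,0],[0,0,1,4,0],[0,0,1,4,0]]

```text
clock: 17.65
eef_pos: [526.7, 0.3, 138.3]
eef_rot: [-3.14, -0.001, 2.88]
wrist_force: [-2.5, -6.3, 0.0]
finger_gap: 23.8
```

Call:
send_rows:
  series:
    - [[0,0,0,1,0],[0,0,0,2,0],[0,0,0,3,0],[0,0,0,4,0],[0,0,0,5,0],[0,0,0,5,0]]

```text
clock: 18.25
eef_pos: [526.6, 0.4, 133.2]
eef_rot: [-3.141, -0.001, 2.88]
wrist_force: [-2.3, -5.5, -2.0]
finger_gap: 23.9
```

Call:
send_rows:
  series:
    - [[0,0,0,1,0],[0,0,0,2,0],[0,0,0,3,0],[0,0,0,4,0],[0,0,0,5,0],[0,0,0,5,0]]

```text
clock: 18.85
eef_pos: [526.7, 0.1, 128.4]
eef_rot: [-3.14, -0.0, 2.88]
wrist_force: [-2.6, -8.0, -0.1]
finger_gap: 23.6
```

Call:
send_rows:
  series:
    - [[0,0,-0.5,1,0],[0,0,-0.8,2,0],[0,0,-1,3,0],[0,0,-1,3,0]]

```text
clock: 19.25
eef_pos: [526.7, -0.5, 125.4]
eef_rot: [-3.141, -0.0, 2.88]
wrist_force: [-1.9, -5.5, -1.2]
finger_gap: 23.8
```

Call:
send_rows:
  series:
    - [[0,0,0,1,0],[0,0,0,2,0],[0,0,0,3,0],[0,0,0,4,0],[0,0,0,4,0]]

```text
clock: 19.75
eef_pos: [526.7, -0.9, 121.5]
eef_rot: [-3.14, 0.0, 2.88]
wrist_force: [-2.0, -6.9, 0.8]
finger_gap: 23.4
```

Call:
send_rows:
  series:
    - [[0,0,-0.2,1,0],[0,0,-0.4,2,0],[0,0,-0.4,3,0],[0,0,-0.4,4,0],[0,0,-0.4,4,0]]

```text
clock: 20.25
eef_pos: [526.7, -1.3, 117.4]
eef_rot: [-3.14, 0.0, 2.88]
wrist_force: [-1.8, -7.4, -1.0]
finger_gap: 23.7
```

Call:
send_rows:
  series:
    - [[0,0,-0.3,1,0],[0,0,-0.5,2,0],[0,0,-0.5,3.5,0],[0,0,-0.5,5,0],[0,0,-0.5,6,0],[0,0,-0.5,6,0]]

```text
clock: 20.85
eef_pos: [526.6, -1.6, 111.4]
eef_rot: [-3.141, 0.0, 2.88]
wrist_force: [-1.0, -7.8, -2.2]
finger_gap: 23.8
```

Call:
send_rows:
  series:
    - [[0,0,0,1.5,0],[0,0,-0.3,3,0],[0,0,-0.3,4.5,0],[0,0,-0.3,6,0],[0,0,-0.3,7,0],[0,0,-0.3,7,0]]

```text
clock: 21.45
eef_pos: [526.6, -1.7, 104.4]
eef_rot: [-3.141, 0.0, 2.88]
wrist_force: [-0.3, -6.3, -3.1]
finger_gap: 23.8
```

Call:
send_rows:
  series:
    - [[0,0,0,1,0],[0,0,0,2,0],[0,0,0,2,0]]

```text
clock: 21.75
eef_pos: [526.5, -1.7, 102.4]
eef_rot: [-3.141, 0.0, 2.88]
wrist_force: [-0.6, -6.2, -2.5]
finger_gap: 23.4
```

Call:
send_rows:
  series:
    - [[0,0,0,0.7,0],[0,0,0,1.4,0],[0,0,0,2,0],[0,0,0,2,0]]

```text
clock: 22.15
eef_pos: [526.6, -1.7, 101.4]
eef_rot: [-3.141, 0.001, 2.88]
wrist_force: [-5.7, -6.3, 10.7]
finger_gap: 24.0
```

The force rose by 13 N at the expected height, so the head is seated. I'll release, rise, then press the head top with closed fingers.

Call:
send_rows:
  series:
    - [[0.6,0,0,-1,0],[0.6,0,0,-1,0],[0.6,0,0,-1,0],[0.6,0,0,-1,0],[0.6,0,0,-1,0],[0.6,0,0,-10,0],[0.6,0,0,-30,0],[0.6,0,0,-50,0],[0.6,0,0,-60,0],[0.6,0,0,-60,0]]

```text
clock: 23.15
eef_pos: [527.0, -1.4, 161.9]
eef_rot: [3.141, 0.003, 2.88]
wrist_force: [-0.4, 0.3, 0.3]
finger_gap: 56.4
```

```bash
python3 - <<'E'
from h import *
np.set_printoptions(precision=2,suppress=True)
T,s=tool(); print(T[:3,3],s['finger_gap'],s['clock'],s['wrist_force'])
c,P,s=wrist(); b=manip.camera('side')
w=cv2.resize(c['img'][150:270,180:340],None,fx=4,fy=4,interpolation=cv2.INTER_CUBIC)
z=cv2.resize(b['img'][170:255,205:275],(396,480),interpolation=cv2.INTER_CUBIC)
z=z[:, :160] if 0 else z
cv2.imwrite('pics/w8.png',cv2.resize(np.hstack([w,z]),(800,370))[:,:,::-1])
for n,z in(('top124',124),('86',86)): print(n,proj(c,[526.6,-1.7,z],P))
E
```

```text
[527.03  -1.37 161.89] 56.37065838151374 23.15 [-0.42  0.28  0.29]
top124 [259.06 216.62]
86 [259.04 203.32]
```

View pics/w8.png

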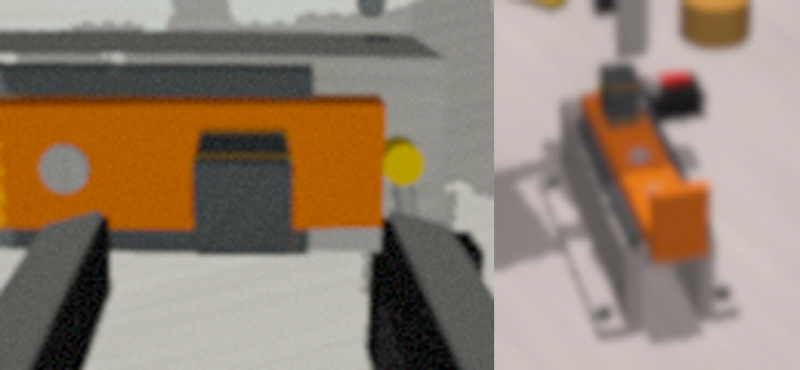

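The head sits on the bar at (245,195) and the roller is pressed against the bar front at (403,163). Now a check press on the top.

Call:
send_rows:
  series:
    - [[0,0,0,0,0],[0,0,0,0,0],[0,0,0,0,0],[0,0,0,0,0],[0,0,0,0,0],[0,0,0,0,0],[0,0,0,10,0],[0,0,0,20,0],[0,0,0,26,0],[0,0,0,26,0]]

```text
clock: 24.25
eef_pos: [526.0, -1.3, 133.2]
eef_rot: [-3.141, -0.002, 2.88]
wrist_force: [0.4, -0.1, 0.5]
finger_gap: 0.3
```

Call:
send_rows:
  series:
    - [[0,0,0,1,0],[0,0,0,2,0],[0,0,0,3,0],[0,0,0,4,0],[0,0,0,4,0]]

```text
clock: 24.75
eef_pos: [527.0, -1.4, 132.2]
eef_rot: [3.141, 0.002, 2.88]
wrist_force: [-5.0, 0.0, 15.9]
finger_gap: 0.6
```

Pressed with 16 N, the head top stands at 132 − 8 = 124 mm, exactly home. Retreat and last check.

Call:
send_rows:
  series:
    - [[0,0,0,-5,0],[0,0,0,-25,0],[0,0,0,-60,0],[0,0,0,-100,0],[0,20,-20,-140,0],[0,40,-40,-150,0],[0,40,-40,-150,0],[0,40,-40,-150,0],[0,40,-40,-150,0]]

```text
clock: 25.65
eef_pos: [477.7, -29.4, 279.7]
eef_rot: [-3.142, -0.001, 2.88]
wrist_force: [-0.1, -0.4, 0.5]
finger_gap: 0.7
```

```bash
python3 - <<'E'
from h import *
T,s=tool(); print(T[:3,3],s['clock'],s['wrist_force'])
c,P,s=wrist()
cv2.imwrite('pics/w9.png',cv2.resize(c['img'][120:280,170:430,::-1],None,fx=3,fy=3,interpolation=cv2.INTER_CUBIC))
for z in (86,124): u=proj(c,[526.7,-1.5,z],P); print(z,(u-[170,120])*3)
E
```

```text
[477.73963417 -29.35516116 279.68147761] 25.65 [-0.13142192 -0.36988351  0.53998395]
86 [360.48246284 271.69606742]
124 [370.3049848  298.97111277]
```

View pics/w9.png

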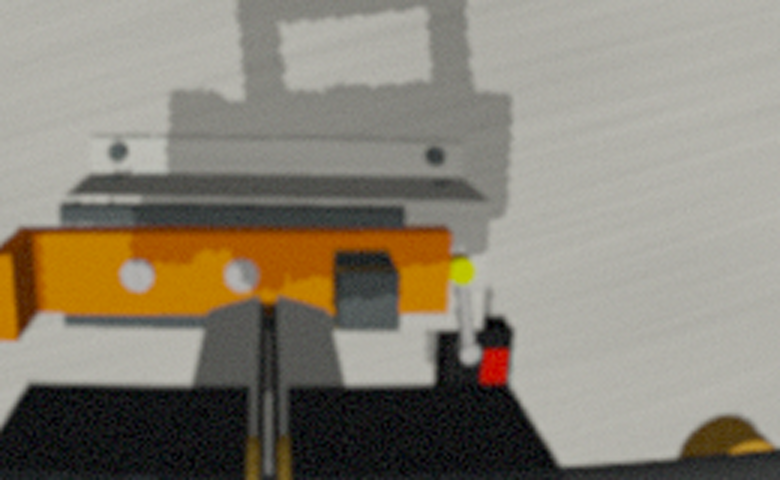

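The drift is upright and home at (367,290), and the bar front presses the roller at (461,270). Handing in.

```bash
python3 -c "
from cell import manip
print(manip.sign_off())"
```

```text
the job is handed in; nothing more can be done
None
```

The bar is loaded and the job is handed in, with the robot clear and about 26 s used of 64 s. I pushed the bar by its flange up to the yellow roller. The arm then took the small drift from the stand and guided it down through both holes until its head met the bar.

- **Head seated:** the force rose by about 13 N at the expected height. A later 16 N press on the released head gave its top at 124 mm, which is exactly home.
- **Drift and switch:** the last wrist picture shows the drift upright in the bar and the bar's front against the roller. I did not measure the lever angle, only saw the roller pressed.
- **Forces:** every force reading I saw during the insertion was below 15 N.
- **Disagreement:** the camera put the fixture hole about 2 mm further along the channel than where the drift ended up, which is within the calibration.
- **Other things:** I saw nothing move in the wrist views, but I did not look over the whole table at the end.

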